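# Put the gold leaf away

### The arm

A 6-joint arm with a two-finger parallel gripper is mounted at the origin on the work surface. World frame = base frame: x ahead of the robot, y to its left, z up, the work surface at z = 0. Lengths are in m, angles in rad, forces in N, time in s.
With the tool pointing down it reaches from about 0.35 to 0.875 m from the base axis. Payload 4.2 kg.
Tool frame: the origin (TCP) lies on the centre line of the jaws, within the pads' length; the fingertips stand 22 mm ahead of it and the grasp point (between the pads) lies 3 mm ahead of it; z points along the fingers, y is the line along which they close (so a half turn about z gives the same grasp; the last joint's range is limited). The gripper opens to 87 mm and grips with 3 to 60 N. Pads are 19 mm wide; open, the fingers measure 117 mm over their backs; the gripper's body (75 mm by 190 mm) begins 51 mm behind the grasp point.
Start: joints at [1.422, 0.385, 0.008, 0, -1.194, -0.259], TCP at [0.248, 0.574, 0.245] pointing down, gripper open.
Joint ranges: [-3.14, 3.14], [-1.21, 2.06], [-1.07, 1.41], [-3.16, 2.05], [-2.99, -0.16], [-3.1, 3.1]. Speed limits (rad/s): [2.79, 2.79, 3.14, 3.14, 3.14, 3.14].

### API

Orientations are given as a unit quaternion [w, x, y, z].
In Python, from workcell import status, eyes, env, nets gives the robot as it stands. The module is installed in compiled form; this text tells all that it offers.
- The arm moves only by the tool carry_out, never from a script. Its argument "moves" is one flat list of numbers, 6 for each row, row after row: the shift along the tool's x, y, z scaled (see below), then the turn, a rotation vector about the tool's x, y, z scaled (see below). In form: [dx, dy, dz, rx, ry, rz, dx, dy, dz, rx, ry, rz, ...]. A call has 1 to 12 rows; each row shifts and turns the commanded pose from where the row before left it, along the tool's axes as they then stand; what a row does not reach is not made up. The controller multiplies each number of a shift by 0.8 m and each number of a turn by 1.5 rad. A row lasts 1/8 s, in which the tool goes at most 62.5 mm and 10.7 degrees, less where a joint would pass 70% of its speed; a pose out of reach is approached as far as the arm can. A call with a number of a shift or a turn outside -1 to 1 is refused whole. A call with a gripper value outside its range is refused whole. "jaw" is the opening, from -1 (shut) to 1 (fully open), set as the call begins (left out, the last holds). The fingers move at their own pace and stop on an object; "force" is the grip in N (left out, the last holds). Time passes only in rows, so rows that do not move let the fingers close. It gives the time, the measured TCP pose, the force, the opening and the grip force at its end, in the units of the state.
- status.read_state(): the state, without advancing time (a new reading comes with each control period).
- eyes.capture(name): name is "side" or "top"; returns (picture, depth): 480x640x3 uint8, red, green, blue; 480x640 float32, m along the optical axis (not along the pixel's ray), 0 where there is no reading.
- eyes.camera_model(name): a dict with "camera_matrix" (3x3 intrinsics, pixels), "world_from_camera" (4x4, takes a point from camera to world coordinates). Camera axes: x right, y down, z forward; pixel columns grow to the right and rows downward; lengths in m; the calibration is good to about 2 mm. A picture is of the moment at which its call begins. camera_model takes no time and is no camera call.
- env.hand_in(): hands the job in; it is judged then, once.
Trained networks look in the newest picture that a camera, given by its name, has taken for a name from the list of things; names that differ only in an ending like _2 or _b are one class to them, and where a whole thing is asked for, a point or a joint stands for the part that bears it (a point fixed in the world has none). Each returns a list of dicts, best first, with "p" (0 to 1); they miss things now and then, are a little off and sometimes report something else, mostly with a low value. They report only what shows in the picture. A call takes as long as a camera call. They do not tell look-alikes from the thing itself.
- nets.search_frame(camera, target): "rect" ([centre column, centre row, width, height] in pixels, round what is visible of it).
The state is a dict: "time": time; "joints": joint angles; "qvel": joint speeds; "tau": joint torques, N m; "eef_pos": TCP position; "tcp_rot": TCP orientation; "force": force on the tool from outside, world axes, zero at the start; "torque": the same for the moment, N m; "width": finger opening in m; "gripper_force": force on a finger pad.
Only numpy, scipy, OpenCV 4.12 (cv2) and the standard library are available. Lean on these libraries where they do the work, as an engineer would, in place of code of your own. Each camera call takes 0.05 s, during which the arm holds its last target. There are 200 camera calls.

### The job

Put the gold away with fingertip pushes: slide the red cover on top of the wooden chest until it is fully home over the well of gold packets, and push the drawer that holds the gold packet shut, flush with the chest. Leave the other drawer, the one with plain brown card, standing open as it is. Work gently: do not slam anything, lift nothing, leave the things standing around the chest where they are, and finish with the hand clear.

Things in the scene. Friction and masses are not known exactly. Their poses are not given: they have to be found in the camera images.
- chest: wooden chest, 150 mm deep (its x) by 300 wide (its y), fixed. Origin: centre of its underside, on the table; x points away from the drawer fronts, y to the left seen from the robot. Wooden top 78 mm high: half with y > 0 an open well with gold packets, half with y < 0 solid. Two drawers under it, side by side at y = +73 (left) and -73 (right), open towards -x. Yaw within 0.22 rad.
- left_drawer (a joint): how far the left drawer is open, m: 0 = shut and flush, up to 0.10. Slides along the chest's x; closing is towards the chest's +x, against a firm stop. Moves with about 2 N and stays where it is left.
- right_drawer (a joint): the same for the right drawer
- left_front (a point): top edge, middle of the width, of the outer (robot-side) face of the left drawer's pale front panel. The panel is 138 mm wide, 10 mm thick and reaches from 8 to 53 mm above the table; this point lies 53 mm above the table, on the outer face (when shut, at chest x = -76 mm)
- right_front (a point): the same for the right drawer
- cover (a joint): how far the red sliding cover is open, m: 0 = fully home over the well, up to 0.13. Slides along the chest's y; closing is towards the chest's +y, against a firm stop. Moves with about 2 N and stays where it is left.
- ledge (a point): the cover is a red plate 142 x 148 x 6 mm lying on the chest's top (upper face 85 mm above the table) with an upright black finger ledge near its -y edge: 70 mm long (chest x), 10 thick (chest y), 26 high above the plate. This point: middle of the ledge's top edge on its chest -y face, the face to push, 111 mm above the table. The plate reaches 3 mm beyond this face.
- gold_stack_center (a point): centre of the loose gold-coloured packet with a small brown square on top, 50 x 50 x 24 mm, lying in one of the two drawers (either one); chest y of this point > 0 means the left drawer
- kraft_stack_center (a point): centre of the loose stack of plain brown card, 50 x 50 x 24 mm, lying in the other drawer
- jar_center (a point): centre of a loose amber jar with a white cap, diameter 52, height 80 mm, standing left of the chest: leave it
- brass_weight_center (a point): centre of a loose brass weight, diameter 40, height 50 mm, standing to the right of the drawers: leave it
- black_pad_center (a point): centre of a loose black card pad, 50 x 50 x 15 mm, lying flat on the table in front of the drawers (robot side): leave it
Mind the look-alikes: they are no part of the job. Leave any blue or pink look-alike of the part that bears kraft_stack_center alone. Leave any green look-alike of the part that bears gold_stack_center alone.

How it is judged:
At the end, for the whole second after the job is handed in: The cover is within 6 mm of fully home, the drawer with the gold packet within 6 mm of shut with the packet still lying in it, and the other drawer within 12 mm of where it stood (value of joint cover below 0.006 m and ((y of gold_stack_center in the frame of chest above 0 m and value of joint left_drawer below 0.006 m and distance of right_front from where it was at the start of the episode below 0.012 m) or (y of gold_stack_center in the frame of chest below 0 m and value of joint right_drawer below 0.006 m and distance of left_front from where it was at the start of the episode below 0.012 m)) and x of gold_stack_center in the frame of chest above -0.06 m and height (world z) of each of gold_stack_center, kraft_stack_center below 0.04 m); the robot touches nothing.
It fails at once if the jar, the brass weight or the black pad was moved by more than 20 mm (distance of any of jar_center, brass_weight_center, black_pad_center from where it was at the start of the episode above 0.02 m).
It fails at once if the gold packet or the brown card was lifted in its drawer (height (world z) of any of gold_stack_center, kraft_stack_center above 0.045 m).
It fails at once if a drawer or the cover was slammed (faster than 0.45 m/s) (velocity of joint any of left_drawer, right_drawer, cover below -0.45 m/s).
It fails at once if the drawer with brown card was pushed half shut ((y of gold_stack_center in the frame of chest above 0 m and value of joint right_drawer below 0.03 m) or (y of gold_stack_center in the frame of chest below 0 m and value of joint left_drawer below 0.03 m)).
It also fails if it takes over 40 s, if anything falls off the work surface, if the arm or the gripper's body presses on something with over 40 N, if the wrist force passes 120 N, or if a joint passes its speed limit or range.

## Working session

There is one attempt and no reset: what is moved stays moved. The work goes in short steps, Python scripts to look and compute and a tool call to move; the robot and the scene stay as the last step left them, time stands still between calls to the robot, and variables do not carry over. Pictures are saved under pics/ and viewed, at most 10 in all, crops included, and the job is handed in when it is done.

Besides the shell and the picture viewer there is one more tool, called as name(argument=value, ...), one argument or row to a line, values as JSON. carry_out: Moves the arm, as the interface text tells. Shifts and turns lie within -1 to 1; 1 stands for 0.8 m of shift or 1.5 rad of turn. Its arguments: {"type":"object","properties":{"moves":{"type":"array"},"jaw":{"type":"number"},"force":{"type":"number"}},"required":["moves"]}

```bash
mkdir -p pics; cat > h.py <<'E'
import numpy as np,cv2
from workcell import status,eyes,env,nets
def P(cam,d,u,v):
    m=eyes.camera_model(cam);K=np.array(m["camera_matrix"]);T=np.array(m["world_from_camera"])
    z=d[int(v),int(u)];p=np.linalg.inv(K)@[u,v,1]*z
    return T[:3,:3]@p+T[:3,3]
E
python3 - <<'E'
from h import *
for c in("top","side"):
    im,d=eyes.capture(c);cv2.imwrite(f"pics/{c}0.png",im[:,:,::-1]);np.save(c+"0.npy",d)
    for t in("chest","cover","left_front","gold_stack_center","kraft_stack_center","jar_center","brass_weight_center","black_pad_center"):
        for r in nets.search_frame(c,t)[:3]:
            u,v=r["rect"][:2];print(c,t,round(r["p"],2),np.round(r["rect"]),np.round(P(c,d,u,v),3))
s=status.read_state();print(s)
E
```

```text
top chest 0.72 [293. 202. 189. 162.] [0.618 0.082 0.084]
top cover 0.67 [302. 180.  97.  96.] [0.656 0.066 0.083]
top cover 0.28 [182. 232.  36.  38.] [0.573 0.264 0.081]
top left_front 0.67 [262. 253.  88.  56.] [0.544 0.142 0.015]
top gold_stack_center 0.92 [381. 308.  35.  36.] [ 0.445 -0.062  0.025]
top gold_stack_center 0.9 [434. 258.  38.  35.] [ 0.528 -0.157  0.028]
top gold_stack_center 0.77 [342. 229.  30.  28.] [0.58  0.002 0.04 ]
top kraft_stack_center 0.71 [260. 240.  31.  25.] [0.564 0.143 0.037]
top kraft_stack_center 0.71 [235. 318.  36.  38.] [0.432 0.186 0.025]
top kraft_stack_center 0.59 [170. 302.  42.  40.] [0.461 0.298 0.024]
top jar_center 0.72 [182. 232.  41.  36.] [0.573 0.264 0.081]
top brass_weight_center 0.78 [422. 200.  25.  26.] [ 0.627 -0.137  0.049]
top black_pad_center 0.84 [307. 315.  41.  38.] [0.434 0.064 0.014]
side chest 0.94 [370. 237. 186. 133.] [ 0.611 -0.014  0.085]
side cover 0.93 [381. 212. 108.  52.] [0.663 0.056 0.084]
side left_front 0.68 [307. 228.  65.  55.] [0.55  0.148 0.015]
side gold_stack_center 0.79 [280. 309.  40.  35.] [ 0.445 -
[... 719 characters left out ...]

{'time': 0.9, 'joints': array([ 1.42158961e+00,  3.84663187e-01,  7.89666858e-03, -2.90313528e-05,
       -1.19400881e+00, -2.58603234e-01]), 'qvel': array([ 1.75728844e-03, -4.65941130e-04,  8.39296047e-05,  1.51641155e-03,
       -1.56767646e-03,  3.50515996e-04]), 'tau': array([-1.39441679e-03, -3.90455425e+01,  1.87618536e+01,  4.22433883e+00,
        1.55660516e-02, -1.21926269e-05]), 'eef_pos': array([0.24783288, 0.57372911, 0.2445667 ]), 'tcp_rot': array([-9.74346152e-06,  9.79282227e-01, -2.02500173e-01, -1.40511776e-05]), 'force': array([-0.54879621,  0.01946864, -0.79190264]), 'torque': array([0.03989385, 0.00924792, 0.01895595]), 'gripper_force': 0.0, 'width': 0.0875105878091616}
```

View pics/top0.png

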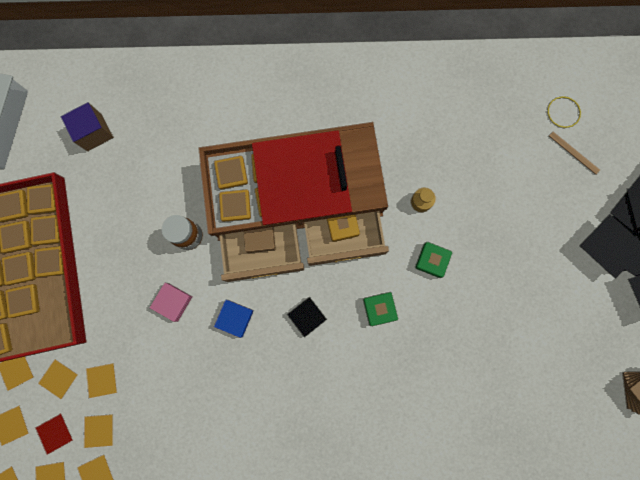

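View pics/side0.png

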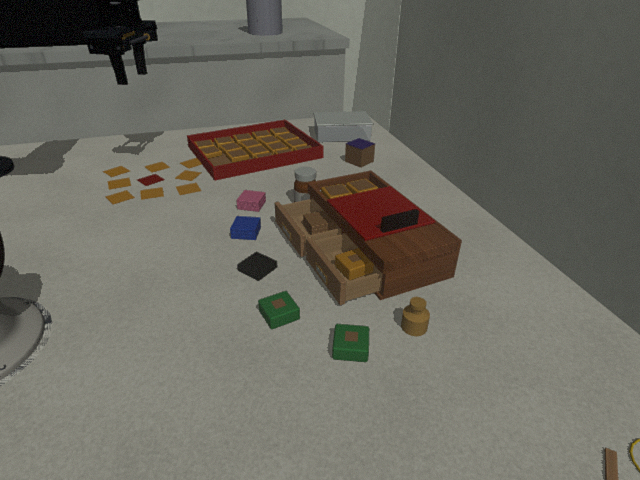

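The top view shows a yawed chest. The right drawer holds gold with a brown square at (342,229), and the left holds plain brown card at (260,240). The black ledge is at (341,168), the jar at (182,232), the brass weight at (423,200) and the black pad at (307,315). The side view agrees.
Gold candidates: (342,229) in the right drawer, plus the green look-alikes at (381,308) and (434,258). I choose (342,229) and check it in a crop.

```bash
python3 - <<'E'
from h import *
im=cv2.imread("pics/top0.png");d=np.load("top0.npy")
cv2.imwrite("pics/crop.png",cv2.resize(im[110:340,180:460],None,fx=2.6,fy=2.6))
m=eyes.camera_model("top");K=np.array(m["camera_matrix"]);T=np.array(m["world_from_camera"])
v,u=np.mgrid[:480,:640];W=(np.linalg.inv(K)@np.stack([u*d,v*d,d]).reshape(3,-1)).T@T[:3,:3].T+T[:3,3]
W=W.reshape(480,640,3);print("cam",T[:3,3])
roi=(u>195)&(u<395)&(v>115)&(v<290)
def rect(mask,n):
    p=W[mask][:,:2].astype(np.float32);print(n,len(p),cv2.minAreaRect(p*1000))
z=W[...,2]
rect(roi&(z>.07)&(z<.09)&(d>0),"chest")
lm=roi&(z>.098)&(z<.12);rect(lm,"ledge");print(np.median(W[lm],0))
red=(im[...,2]>110)&(im[...,1]<40)&roi&(z>.075);rect(red,"red")
# chest frame from top rect
mask=(roi&(z>.07)&(z<.09)).astype(np.uint8);mask=cv2.morphologyEx(mask,cv2.MORPH_OPEN,np.ones((5,5)))
p=W[mask>0][:,:2].astype(np.float32);(c,s,a)=cv2.minAreaRect(p*1000);b=cv2.boxPoints((c,s,a));print("open",c,s,a,b.round())
yaw=np.deg2rad(a if abs(a)<20 else a-90);print("yaw",yaw)
R=np.array([[np.cos(yaw),-np.sin(yaw)],[np.sin(yaw),np.cos(yaw)]])
L=(W[...,:2]-np.array(c)/1000)@R
def st(mk,n):
    q=L[mk]*1000;print(n,len(q),np.percentile(q,[1,50,99],axis=0).round(),z[mk].mean())
st(lm,"ledge");st(red,"red")
f=roi&(z>.044)&(z<.06)&(L[...,0]<-.08)
st(f&(L[...,1]>.02),"left");st(f&(L[...,1]<-.02),"right")
for n,q in dict(jar=(180,230),brass=(423,198),pad=(307,315)).items():print(n,L[q[1],q[0]])
E
```

```text
cam [0.4389763  0.03208344 0.84039354]
chest 13647 ((663.9952392578125, 85.1880874633789), (151.58827209472656, 300.7309875488281), 7.599001884460449)
ledge 286 ((670.7095947265625, 4.071685314178467), (70.34568786621094, 10.429330825805664), 7.769445419311523)
[0.66864167 0.00428499 0.11013016]
red 6483 ((585.001953125, 58.592716217041016), (296.5404357910156, 146.1638641357422), 7.780709743499756)
open (664.00927734375, 85.08277130126953) (151.58827209472656, 300.51849365234375) 7.599001884460449 [[569. 224.]
 [609. -74.]
 [759. -54.]
 [719. 244.]]
yaw 0.13262760274908855
ledge 286 [[-39. -86.]
 [ -6. -81.]
 [ 29. -76.]] 0.10955357957962433
red 6483 [[-74. -86.]
 [ -7.  -8.]
 [ 64.  56.]] 0.08700904005940673
left 660 [[-152.   21.]
 [-145.   88.]
 [ -86.  139.]] 0.051141669480559065
right 661 [[-145. -140.]
 [-139.  -87.]
 [ -85.  -22.]] 0.05107718544880632
jar [-0.06325746  0.1928868 ]
brass [-0.0631179  -0.21756931]
pad [-0.22963882  0.00971055]
```

View pics/crop.png

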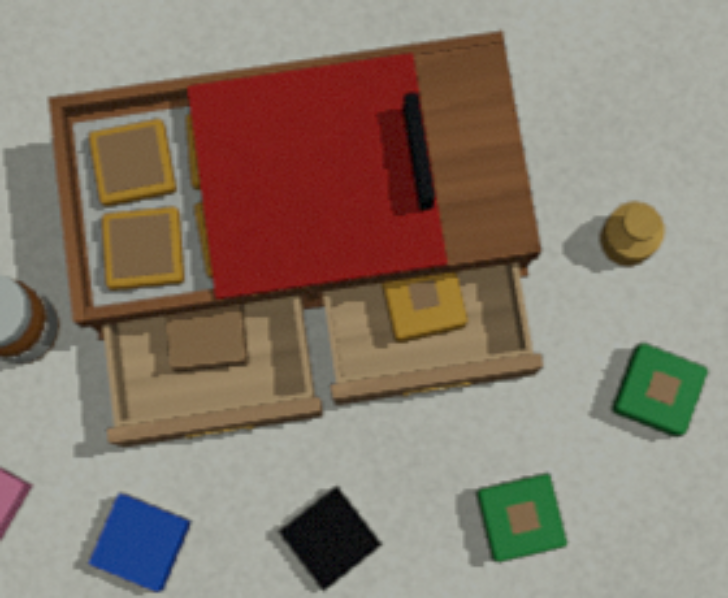

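The crop confirms it: gold with a brown square is in the right drawer, and plain card is in the left. So I push the cover and the right drawer. First I turn and travel with the fingers shut.

carry_out(
  moves=[0, 0, 0, 0, 0, -0.12, 0, 0, 0, 0, 0, -0.12, 0, 0, 0, 0, 0, -0.12, 0.034, 0.066, 0, 0, 0, 0, 0.034, 0.066, 0, 0, 0, 0, 0.034, 0.066, 0, 0, 0, 0, 0.034, 0.066, 0, 0, 0, 0, 0.034, 0.066, 0, 0, 0, 0, 0.034, 0.066, 0, 0, 0, 0, 0.034, 0.066, 0, 0, 0, 0, 0.034, 0.066, 0, 0, 0, 0, 0.034, 0.066, 0, 0, 0, 0],
  jaw=-1,
  force=20,
)

```text
time: 2.4
eef_pos: [0.5541, 0.1333, 0.2449]
tcp_rot: [-0.0, 0.998, 0.066, 0.0]
force: [0.1, 0.9, 0.3]
width: 0.0004
gripper_force: 0.0
```

carry_out(
  moves=[0.03, 0.057, 0, 0, 0, 0, 0.03, 0.057, 0, 0, 0, 0, 0.03, 0.057, 0, 0, 0, 0, 0.03, 0.057, 0, 0, 0, 0, 0, 0, 0.054, 0, 0, 0, 0, 0, 0.054, 0, 0, 0, 0, 0, 0.054, 0, 0, 0, 0, 0, 0, 0, 0, 0],
)

```text
time: 3.4
eef_pos: [0.6698, -0.0336, 0.1109]
tcp_rot: [0.0, 0.998, 0.066, -0.004]
force: [0.1, 0.5, 0.4]
width: 0.0008
gripper_force: 0.0
```

```bash
python3 - <<'E'
from h import *
im,d=eyes.capture("side");cv2.imwrite("pics/s1.png",cv2.resize(im[120:340,250:500],None,fx=2.6,fy=2.6)[:,:,::-1])
print(status.read_state()["eef_pos"])
E
```

```text
[ 0.6719847  -0.03344193  0.11411516]
```

View pics/s1.png

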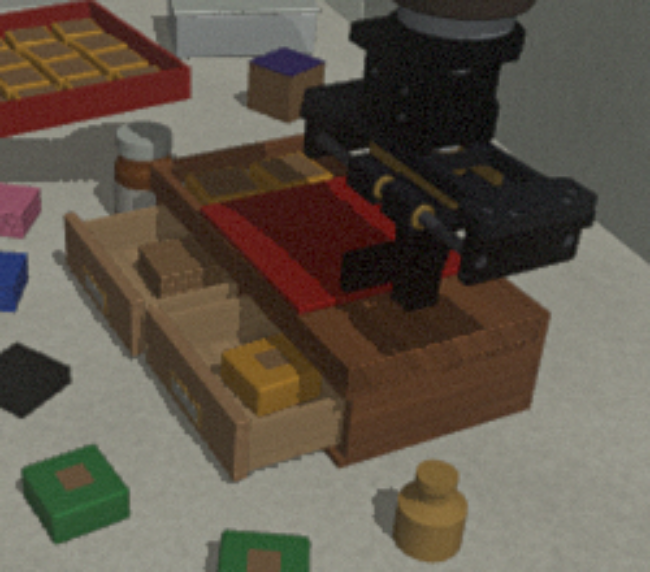

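The closed fingertips stand on the -y side of the ledge, over the wood. Now the gentle push.

carry_out(
  moves=[0, -0.015, 0, 0, 0, 0, 0, -0.015, 0, 0, 0, 0, 0, -0.015, 0, 0, 0, 0, 0, -0.015, 0, 0, 0, 0, 0, -0.015, 0, 0, 0, 0, 0, -0.015, 0, 0, 0, 0, 0, -0.015, 0, 0, 0, 0, 0, -0.015, 0, 0, 0, 0],
)

```text
time: 4.45
eef_pos: [0.6595, 0.0627, 0.1148]
tcp_rot: [0.0, 0.998, 0.066, -0.0]
force: [0.5, -1.5, 1.0]
width: 0.0007
gripper_force: 0.9
```

carry_out(
  moves=[0, -0.006, 0, 0, 0, 0, 0, -0.006, 0, 0, 0, 0, 0, 0, 0, 0, 0, 0],
)

```text
time: 4.82
eef_pos: [0.658, 0.0719, 0.1146]
tcp_rot: [-0.0, 0.998, 0.066, -0.0]
force: [0.2, -0.1, 0.3]
width: 0.0005
gripper_force: 0.0
```

carry_out(
  moves=[0, -0.004, 0, 0, 0, 0, 0, -0.004, 0, 0, 0, 0, 0, 0, 0, 0, 0, 0],
)

```text
time: 5.2
eef_pos: [0.6573, 0.078, 0.1147]
tcp_rot: [-0.0, 0.998, 0.066, -0.0]
force: [-0.6, 0.7, -0.1]
width: 0.0004
gripper_force: 0.1
```

carry_out(
  moves=[0, -0.004, 0, 0, 0, 0, 0, -0.004, 0, 0, 0, 0, 0, 0, 0, 0, 0, 0],
)

```text
time: 5.58
eef_pos: [0.6572, 0.0786, 0.1149]
tcp_rot: [0.004, 0.998, 0.065, -0.001]
force: [5.7, -16.6, -1.8]
width: 0.0003
gripper_force: 8.9
```

```bash
python3 - <<'E'
from h import *
im,d=eyes.capture("side");cv2.imwrite("pics/s2.png",cv2.resize(im[120:340,250:500],None,fx=2.6,fy=2.6)[:,:,::-1])
s=status.read_state();print(s["eef_pos"],s["force"])
E
```

```text
[0.65722818 0.07857563 0.11484088] [  4.65637992 -15.56915073  -2.61782433]
```

View pics/s2.png

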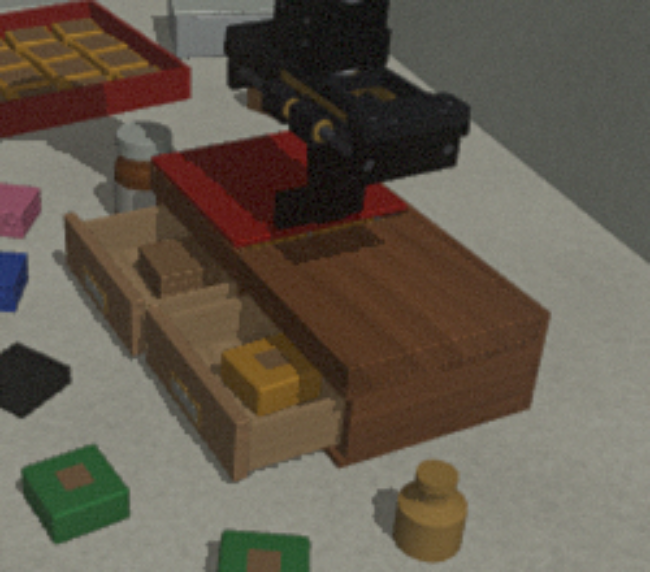

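The cover is home: the force rose to 16 N against the stop, and the picture shows the plate over the well. Next I back off, lift and go in front of the right drawer.

carry_out(
  moves=[0, 0.02, 0, 0, 0, 0, 0, 0, -0.07, 0, 0, 0, 0, 0, -0.042, 0, 0, 0, -0.055, 0.018, 0, 0, 0, 0, -0.055, 0.018, 0, 0, 0, 0, -0.055, 0.018, 0, 0, 0, 0, -0.055, 0.018, 0, 0, 0, 0, 0, 0, 0.06, 0, 0, 0, 0, 0, 0.06, 0, 0, 0, 0, 0, 0.058, 0, 0, 0, 0, 0, 0, 0, 0, 0],
)

```text
time: 7.0
eef_pos: [0.4898, -0.0124, 0.0597]
tcp_rot: [0.001, 0.998, 0.066, -0.004]
force: [-0.2, -0.1, 0.3]
width: 0.0004
gripper_force: 0.0
```

```bash
python3 - <<'E'
from h import *
im,d=eyes.capture("side");cv2.imwrite("pics/s3.png",cv2.resize(im[120:360,220:470],None,fx=2.4,fy=2.4)[:,:,::-1])
s=status.read_state();p=s["eef_pos"];print(p,s["force"])
dx,dy=p[0]-.664,p[1]-.085;print("local",dx*.9912+dy*.1322,-dx*.1322+dy*.9912)
E
```

```text
[ 0.49186215 -0.01194796  0.06191565] [ 0.53182516 -0.19295955  1.54500103]
local -0.1834395616564007 -0.07333819752644406
```

View pics/s3.png

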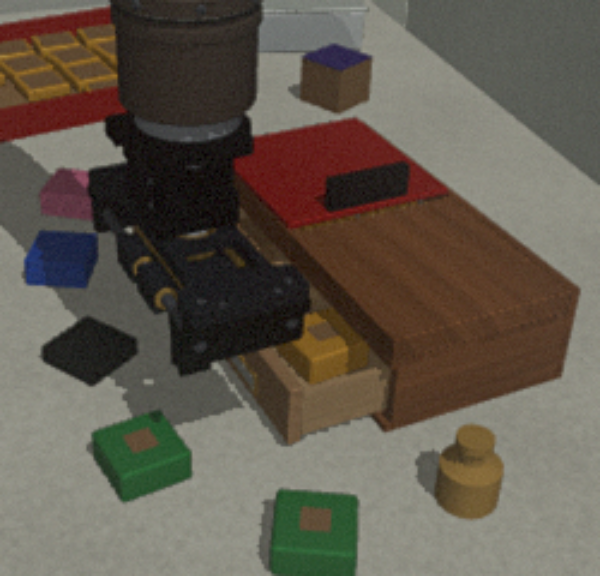

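The hand stands in front of the right drawer and clear of everything; the cover's ledge stands home. Pushing slowly.

carry_out(
  moves=[0.014, 0, 0, 0, 0, 0, 0.014, 0, 0, 0, 0, 0, 0.014, 0, 0, 0, 0, 0, 0.014, 0, 0, 0, 0, 0, 0.014, 0, 0, 0, 0, 0, 0.014, 0, 0, 0, 0, 0, 0.014, 0, 0, 0, 0, 0],
)

```text
time: 7.92
eef_pos: [0.5703, -0.0017, 0.0621]
tcp_rot: [0.0, 0.998, 0.066, -0.0]
force: [-1.9, -0.3, 1.9]
width: 0.0002
gripper_force: 1.1
```

carry_out(
  moves=[0.007, 0, 0, 0, 0, 0, 0.007, 0, 0, 0, 0, 0, 0.004, 0, 0, 0, 0, 0, 0, 0, 0, 0, 0, 0],
)

```text
time: 8.43
eef_pos: [0.5845, 0.0004, 0.0621]
tcp_rot: [-0.0, 0.998, 0.066, 0.001]
force: [-0.8, -0.6, 0.1]
width: 0.0005
gripper_force: 0.1
```

carry_out(
  moves=[0.004, 0, 0, 0, 0, 0, 0.004, 0, 0, 0, 0, 0, 0, 0, 0, 0, 0, 0],
)

```text
time: 8.8
eef_pos: [0.5869, 0.0006, 0.0618]
tcp_rot: [0.0, 0.998, 0.066, -0.004]
force: [-8.6, 0.6, 5.7]
width: 0.0007
gripper_force: 4.1
```

carry_out(
  moves=[0.004, 0, 0, 0, 0, 0, 0, 0, 0, 0, 0, 0],
)

```text
time: 9.05
eef_pos: [0.5871, 0.0004, 0.0615]
tcp_rot: [0.001, 0.998, 0.065, -0.007]
force: [-14.4, 0.4, 10.3]
width: 0.0006
gripper_force: 6.9
```

The drawer is firm against the stop. I back off, rise and retreat towards the robot.

carry_out(
  moves=[-0.03, 0, 0, 0, 0, 0, -0.03, 0, 0, 0, 0, 0, 0, 0, -0.07, 0, 0, 0, 0, 0, -0.07, 0, 0, 0, 0, 0, -0.07, 0, 0, 0, -0.04, 0.06, 0, 0, 0, 0, -0.03, 0.07, 0, 0, 0, 0, 0, 0.07, 0, 0, 0, 0, 0, 0.07, 0, 0, 0, 0, 0, 0.07, 0, 0, 0, 0, 0, 0, 0, 0, 0, 0],
)

```text
time: 10.42
eef_pos: [0.5268, -0.2853, 0.2297]
tcp_rot: [0.0, 0.998, 0.064, 0.001]
force: [-0.2, -0.1, 0.2]
width: 0.001
gripper_force: 0.0
```

```bash
python3 - <<'E'
from h import *
im,d=eyes.capture("top");cv2.imwrite("pics/t4.png",im[:,:,::-1])
m=eyes.camera_model("top");K=np.array(m["camera_matrix"]);T=np.array(m["world_from_camera"])
v,u=np.mgrid[:480,:640];W=((np.linalg.inv(K)@np.stack([u*d,v*d,d]).reshape(3,-1)).T@T[:3,:3].T+T[:3,3]).reshape(480,640,3)
y=.1326;R=np.array([[np.cos(y),-np.sin(y)],[np.sin(y),np.cos(y)]]);L=(W[...,:2]-[.664,.085])@R*1000;z=W[...,2]
roi=(u>195)&(u<395)&(v>115)&(v<290)
for n,k in dict(ledge=(z>.098)&(z<.12),left=(z>.044)&(z<.06)&(L[...,0]<-80)&(L[...,1]>20),right=(z>.03)&(z<.06)&(L[...,0]<-70)&(L[...,1]<-20)&(L[...,1]>-140)).items():
    q=L[roi&k];print(n,len(q),np.percentile(q,[1,50,99],axis=0).round() if len(q) else "")
E
```

```text
ledge 278 [[-39.   4.]
 [ -7.   9.]
 [ 29.  14.]]
left 674 [[-152.   21.]
 [-145.   89.]
 [ -83.  140.]]
right 296 [[ -78. -139.]
 [ -76.  -79.]
 [ -74.  -22.]]
```

View pics/t4.png

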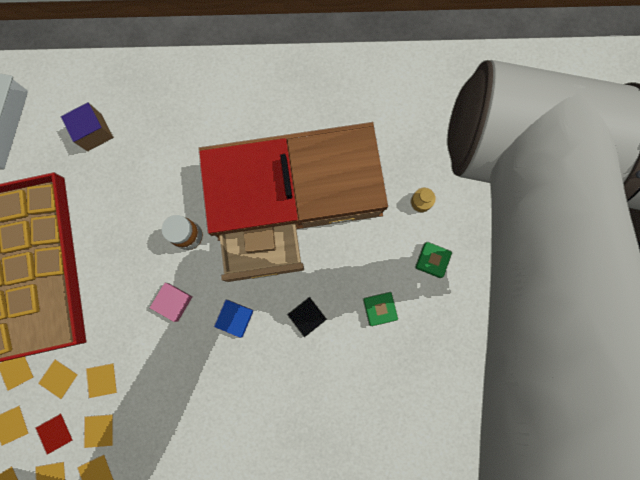

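The cover's ledge at (286,176) is home and the right drawer front is flush (x = -76 mm). The left drawer is unchanged, and the jar (180,232), brass weight (424,200) and black pad (307,317) are where they were. The hand is clear.

```bash
python3 -c "
from workcell import env;print(env.hand_in())"
```

```text
the job is handed in; nothing more can be done
None
```

I handed the job in, with no verdict shown: the cover is home, the right (gold) drawer is flush, the left (brown card) drawer and the things around the chest look unmoved, and the hand is clear.

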